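Hang the climate logger, draw the hanger arm out to its mark and lock the cam lever

TASK

Hang the climate logger by its ring on the peg at the left of the stand's crossbar. Then take the crossbar near its free right end, draw the sloping arm out until the line scribed round its tail meets the back of the clamp and, holding it there so that it cannot slide back, move your hand along the bar toward the middle so that it pushes the cam lever fully closed, alongside the arm. Finish with the crossbar still firmly in your grip: do not let go.

Things in the scene. Friction and masses are not known exactly. Their poses are not given: they have to be found in the camera images.
- stand: hanger stand fixed to the bench: grey base plate 170 x 150 x 10 mm, 25 mm mast, black clamp head centred 190 mm above the bench. Origin: mast axis, underside. Its -x axis is its front. The sliding arm runs through the clamp, rising 15 degrees toward the front, so it slides back by itself when free.
- leg (a joint): travel of the sliding arm (16 mm square steel) in m: 0 = back at rest, where it returns under its weight (1 to 1.5 N) when neither held nor clamped; grows to 0.09 as it is drawn out to the front and up the slope. At 0.050 the dark line scribed round its tail meets the clamp's back face: the mark, tolerance 6 mm. While the cam bites it drags the arm back with up to about 10 N.
- crossbar (a point): round aluminium bar 14 mm thick across the arm's front end. Origin on its axis at the arm; y along the bar (the stand's y, + left), from -131 to +111 mm; -x forward along the arm, 15 deg up. At rest its axis is 201 mm above the bench, 41 mm in front of the mast; drawn out by d it moves 0.966 d forward, 0.259 d up. Fingers 18 mm open round it slide along it yet keep the arm from sliding back.
- bar_grip (a point): point on the crossbar's axis at y = -112 mm, its free right end, outside the open lever's reach: take it here from above with the fingers in front of and behind the bar.
- mark (a point): top of the arm's tail at the scribed line; it meets clamp_back when the arm is at its mark.
- clamp_back (a point): upper back edge of the clamp, over the arm.
- peg_root (a point): where the hanging peg leaves the crossbar, at y = +85 mm of the bar. The peg is a 7 mm rod along this point's -x (forward, 15 degrees up), 43 mm long, with a 10.4 mm bead at its end.
- peg_tip (a point): front end of the peg (outermost point of the bead).
- lever (a joint): angle of the cam lever in rad; its hinge stands on the clamp 22 mm to the right (-y) of the arm, square to the slope. 0 = fully closed (stop), handle lying forward alongside the arm; it starts splayed out to the right at 0.46 to 0.56 (limit 0.62) and stays where it is left. Closed: below 0.06. The cam bites below about 0.23; the push at the handle is 1 N, near the end up to about 5 N.
- lever_tip (a point): centre of the round end of the lever's black handle, 96.5 mm from the hinge (its end at 105). Handle 15 mm wide, 17 at the end, and 12 high; its underside is 10.5 mm, its top 22.5 mm above the plane of arm and crossbar axes, so it passes over the bar and fingers straddling the bar push it with their sides. Closed, its right side is 30 mm right of the arm's middle.
- logger: climate logger: white plastic case 26 (x) x 50 (y) x 78 (z) mm with a small display on its front (-x) face, standing on the bench; origin under its centre; 0.1 to 0.17 kg. Take it from above across its 50 mm width (y).
- logger_eye (a point): centre of the steel hanging ring on top of the case, 94.5 mm above its underside. The ring lies in the logger's y-z plane: 22 mm inside, 34 mm outside, 6 mm thick.
- tape_roll: bystander: roll of tape, 66 mm across, 18 mm high
- plant_pot: bystander: square black 65 mm pot
- feed_jar: bystander: amber jar with a dark lid, 64 mm across, 94 mm high
Things that resemble listed ones, but are neither listed nor needed, are in the scene too. What is shaped like the logger but green or turquoise is not meant.

How it is judged:
By the outcome, as a careful person would: the job done as asked, in the order asked, and still so for the second after the job is handed in, while the arm keeps its last pose, push and grip.
It also fails if it takes over 58 s, if anything falls off the work surface, if the arm or the gripper's body presses on something with over 40 N, if the wrist force passes 120 N, or if a joint passes its speed limit or range.

ROBOT

A 6-joint arm with a two-finger parallel gripper is mounted at the origin on a cart in front of the work surface, level with it; the furniture and walls round the work are solid. World frame = base frame: x ahead of the robot, y to its left, z up, the work surface at z = 0. Lengths are in m, angles in rad, forces in N, time in s.
With the tool pointing down it reaches from about 0.35 to 0.975 m from the base axis. Payload 7.1 kg.
Tool frame: the origin (TCP) lies midway between the tips of the shut fingers; the grasp point (between the pads) lies 19 mm behind it; z points along the fingers, y is the line along which they close (so a half turn about z gives the same grasp; the last joint's range is limited). The gripper opens to 88 mm and grips with 3 to 60 N. Pads are 20 mm wide; open, the fingers measure 115 mm over their backs; the gripper's body (75 mm by 178 mm) begins 61 mm behind the grasp point.
Start: joints at [-1.279, 0.423, 1.63, -0, 1.089, -0.019], TCP at [0.191, -0.595, 0.223] pointing down, gripper open.
Joint ranges: [-3, 3], [-0.9, 2.11], [0.09, 2.58], [-1.31, 4.45], [0.11, 2.69], [-2.54, 2.54]. Speed limits (rad/s): [2.39, 2.39, 3.01, 3.14, 3.14, 3.14].

INTERFACE

Orientations are given as a unit quaternion [w, x, y, z].
In Python, from station import move_pose, movel, movej, command_gripper, wait, inverse_kinematics, read_camera, camera_info, MotionError, job_done, get_time, get_joint_pos, get_qvel, get_effort, get_tcp_pos, get_ee_rot, get_ft_force, get_ft_torque, get_grip_width, get_finger_force gives the robot as it stands. Calls block until the motion is done:
- move_pose(position, orientation): joint-space move of the TCP to a pose.
- movel(position, frame=None, v=0.15, until_force=None): straight line of the TCP; frame=None keeps the orientation; v is the mean speed in m/s. With until_force (N) it stops when the force on the tool has changed by that much, and returns True; else False.
- movej(angles): joint-space move.
- command_gripper(opening): opening from 0.0 (shut) to 1.0 (fully open); the grip force is fixed at half the most; returns when the fingers have stopped.
- wait(seconds).
- inverse_kinematics(position, orientation): joint angles nearest the present ones, or None.
- read_camera(name): name is "side" or "top" or "wrist"; returns the picture (480x640x3 uint8, red, green, blue); there is no depth.
- camera_info(name): a dict with "intrinsics" (3x3 intrinsics, pixels), "T" (4x4, takes a point from camera to world coordinates); the wrist camera has in their place "tool_from_camera" (4x4, takes a point from camera to tool coordinates, whose origin is the TCP and whose axes are the flange's). Camera axes: x right, y up, looking along -z (the intrinsics and any distortion apply to the point x, -y, -z); pixel columns grow to the right and rows downward; lengths in m; the calibration is good to about 2 mm. A picture is of the moment at which its call begins: read the wrist's pose just before it. camera_info takes no time and is no camera call.
A pose or a line that the arm cannot do raises MotionError and nothing moves.
- job_done(): hands the job in; it is judged then, once.
Readings, each from a call of its own:
- get_time(): time.
- get_joint_pos(): joint angles.
- get_qvel(): joint speeds.
- get_effort(): joint torques, N m.
- get_tcp_pos(): TCP position.
- get_ee_rot(): TCP orientation.
- get_ft_force(): force on the tool from outside, world axes, zero at the start.
- get_ft_torque(): the same for the moment, N m.
- get_grip_width(): opening from 0.0 (shut) to 1.0 (fully open).
- get_finger_force(): force on a finger pad.
Only numpy, scipy, OpenCV 4.12 (cv2) and the standard library are available. Lean on these libraries where they do the work, as an engineer would, in place of code of your own. Each camera call takes 0.05 s, during which the arm holds its last target. There are 200 camera calls.

## Working session

There is one attempt and no reset: what is moved stays moved. The work goes in short steps, each a Python script; the robot and the scene stay as the last script left them, time stands still between calls to the robot, and variables do not carry over. Pictures are saved under pics/ and viewed, at most 10 in all, crops included, and the job is handed in when it is done.

```bash
ls; mkdir -p pics; python3 - <<'E'
from station import *
import cv2,numpy as np
for n in("side","top"):
    im=read_camera(n);cv2.imwrite(f"pics/{n}0.png",im[:,:,::-1]);i=camera_info(n)
    print(n,np.round(i["intrinsics"],1).tolist(),np.round(i["T"],4).tolist(),[k for k in i])
i=camera_info("wrist");print({k:np.round(v,4).tolist() if not isinstance(v,str) else v for k,v in i.items()})
print(get_time(),get_tcp_pos(),get_ee_rot())
E
```

```text
pics
side [[476.5, 0.0, 333.5], [0.0, 476.5, 236.2], [0.0, 0.0, 1.0]] [[-0.5019, -0.6053, 0.6178, 1.3291], [0.8648, -0.3405, 0.369, 0.4132], [-0.013, 0.7195, 0.6944, 0.9624], [0.0, 0.0, 0.0, 1.0]] ['intrinsics', 'T']
top [[608.5, 0.0, 325.3], [0.0, 608.5, 245.6], [0.0, 0.0, 1.0]] [[-0.0138, 0.9823, -0.1866, 0.3415], [-0.9998, -0.0114, 0.0139, -0.0302], [0.0115, 0.1867, 0.9823, 1.485], [0.0, 0.0, 0.0, 1.0]] ['intrinsics', 'T']
{'intrinsics': [[387.0157, 0.0, 324.7408], [0.0, 387.0157, 238.459], [0.0, 0.0, 1.0]], 'tool_from_camera': [[0.0003, 0.9694, 0.2455, 0.0671], [1.0, -0.0002, -0.0003, 0.0002], [-0.0003, 0.2455, -0.9694, -0.1626], [0.0, 0.0, 0.0, 1.0]]}
0.1 [ 0.19100039 -0.59456585  0.22198099] [-6.98479179e-04  9.87950509e-01  1.54768520e-01 -9.18724010e-05]
```

View pics/side0.png

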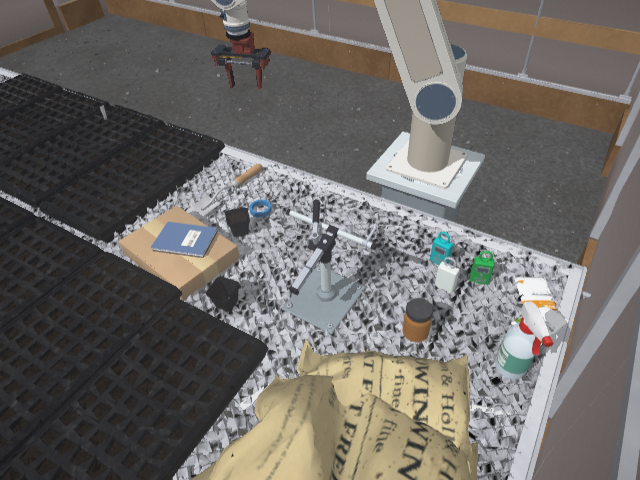

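View pics/top0.png

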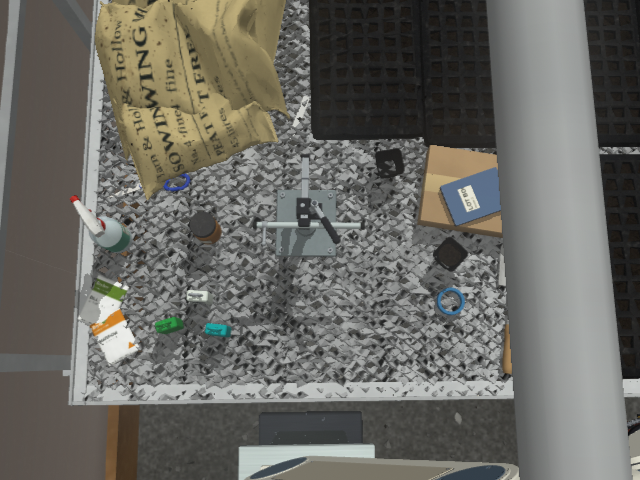

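Candidates for the logger: white (top 197,296 / side 448,275), turquoise (top 217,329 / side 441,248), green (top 168,325 / side 483,267). I choose the white one, going by the description. Next is one close crop to check it.

```bash
cat > h.py <<'E'
from station import *
import cv2,numpy as np
from scipy.spatial.transform import Rotation as R
def cam(n,pose=None):
    i=camera_info(n);K=np.array(i["intrinsics"])
    if n=="wrist":
        p,q=pose;T=np.eye(4);T[:3,:3]=R.from_quat(np.roll(q,-1)).as_matrix();T[:3,3]=p
        T=T@np.array(i["tool_from_camera"])
    else: T=np.array(i["T"])
    return K,T
def ray(c,uv):
    K,T=c;d=np.linalg.inv(K)@[uv[0],uv[1],1];d=T[:3,:3]@(d*[1,-1,-1]);return T[:3,3],d/np.linalg.norm(d)
def onz(c,uv,z):
    o,d=ray(c,uv);return o+d*(z-o[2])/d[2]
def tri(*cu):
    A=np.zeros((3,3));b=np.zeros(3);rs=[ray(*x) for x in cu]
    for o,d in rs:
        P=np.eye(3)-np.outer(d,d);A+=P;b+=P@o
    x=np.linalg.solve(A,b);return x,[np.linalg.norm((np.eye(3)-np.outer(d,d))@(x-o)) for o,d in rs]
def proj(c,p):
    K,T=c;q=T[:3,:3].T@(np.asarray(p)-T[:3,3]);q=q*[1,-1,-1];return (K@q/q[2])[:2]
def qd(yaw_closing):  # tool down, closing axis (tool y) at angle from world x
    a=yaw_closing;y=np.array([np.cos(a),np.sin(a),0]);z=np.array([0,0,-1.]);x=np.cross(y,z)
    return np.roll(R.from_matrix(np.c_[x,y,z]).as_quat(),1)
def shot(name):
    pose=(get_tcp_pos(),get_ee_rot());im=read_camera("wrist")[:,:,::-1]
    cv2.imwrite(f"pics/{name}.png",im);np.savez(f"pics/{name}.npz",p=pose[0],q=pose[1]);return im,cam("wrist",pose)
def load(name):
    z=np.load(f"pics/{name}.npz");return cv2.imread(f"pics/{name}.png"),cam("wrist",(z["p"],z["q"]))
E
python3 - <<'E'
from h import *
t=cv2.imread("pics/top0.png");s=cv2.imread("pics/side0.png")
c=lambda im,x,y,w,h:cv2.resize(im[y:y+h,x:x+w],(400,300),interpolation=cv2.INTER_CUBIC)
cv2.imwrite("pics/c1.png",np.vstack([np.hstack([c(t,240,150,140,105),c(s,270,190,120,90)]),np.hstack([c(t,140,270,100,75),c(s,420,225,80,60)])]))
ct,cs=cam("top"),cam("side")
print("logger top",onz(ct,(197,294),.08),tri((ct,(197,296)),(cs,(448,266))))
for p in [(258,225),(363,225)]: print("bar end",onz(ct,p,.2))
for p in [(277,190),(335,190),(277,255),(335,255)]: print("base",onz(ct,p,.01))
E
```

```text
logger top [0.49801253 0.24781793 0.08      ] (array([0.49390852, 0.24729535, 0.07777448]), [np.float64(0.0008821338989032103), np.float64(0.0008821338989031658)])
bar end [0.63256894 0.09639636 0.2       ]
bar end [ 0.63003299 -0.13066024  0.2       ]
base [0.76504388 0.06812588 0.01      ]
base [ 0.7635208 -0.0774174  0.01     ]
base [0.59952169 0.06795397 0.01      ]
base [ 0.59784476 -0.07464236  0.01      ]
```

View pics/c1.png

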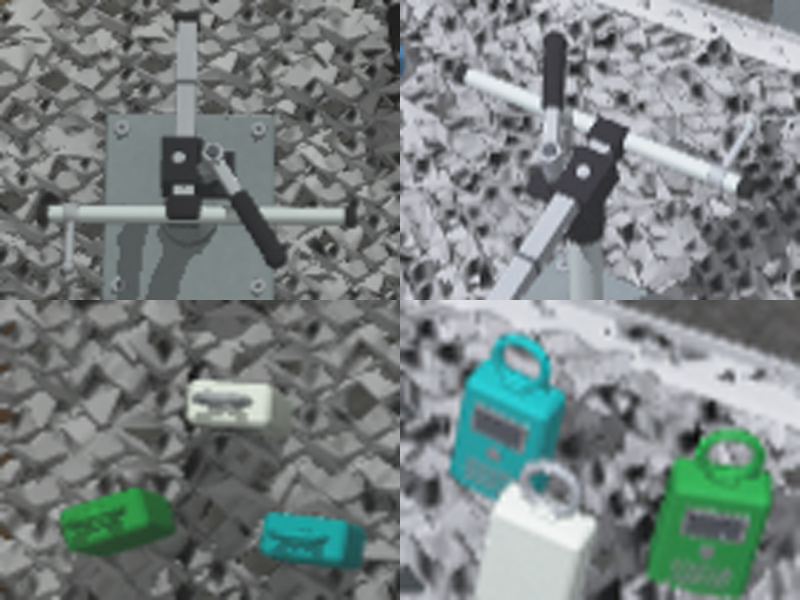

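White logger confirmed: plain back seen from the side camera, steel ring on top, so its display faces the robot. The peg is at the bar's left end (top about 264,235), the scribed line at about (305,179), and the lever is splayed to the right. Moving now to take two wrist views.

```bash
python3 - <<'E'
from h import *
q=qd(-np.pi/2)
for n,p in (("w1",(.55,.02,.34)),("w2",(.45,.17,.32))):
    move_pose(p,q);wait(.2);im,c=shot(n);print(get_time(),get_tcp_pos(),get_joint_pos())
a,b=cv2.imread("pics/w1.png"),cv2.imread("pics/w2.png")
E
```

```text
2.9083 [0.55002462 0.01959222 0.33991766] [ 1.40028652e-02  1.94713248e-01  1.67145834e+00 -3.83760421e-05
  1.27557204e+00  1.58547435e+00]
3.9167 [0.45081731 0.16913968 0.32002696] [ 3.34312579e-01  9.72696262e-02  1.83309890e+00 -1.61063500e-04
  1.21105941e+00  1.90692411e+00]
```

View pics/w1.png

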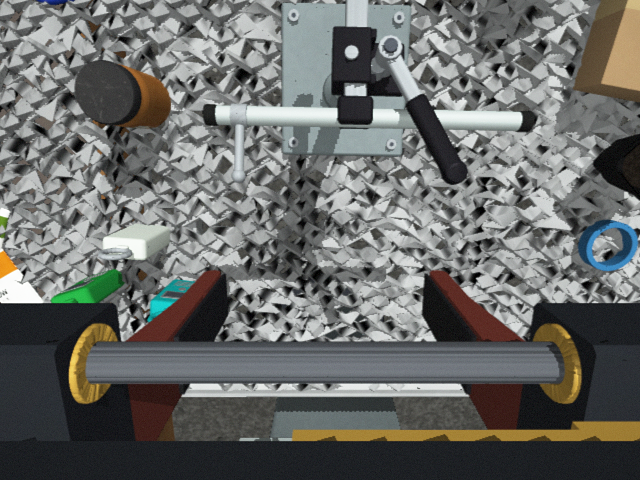

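View pics/w2.png

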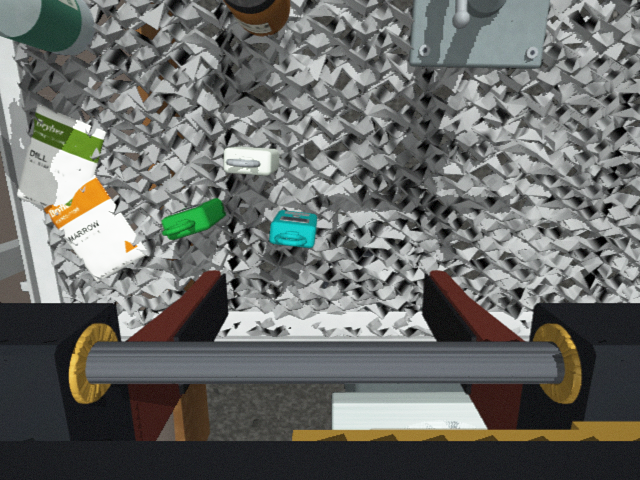

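In w1 the bead is at (238,177), the bar ends at (205,115) and (535,122), and the lever tip at (455,170). The white logger's ring is at (117,252) in w1 and (243,160) in w2. Next I triangulate, then take close wrist views of the logger and the peg.

```bash
python3 - <<'E'
from h import *
ct,cs=cam("top"),cam("side");_,c1=load("w1");_,c2=load("w2")
f=lambda n,*a:print(n,*[np.round(x,4) for x in tri(*a)])
f("eye",(c1,(117,252)),(c2,(243,160)),(cs,(449.8,263)),(ct,(195.5,295.5)))
f("bead",(c1,(238,177)),(c2,(462,18)),(ct,(263.5,243.8)),(cs,(374.4,226.9)))
f("barL",(c1,(205,115)),(ct,(253.3,224.5)),(cs,(373,246)))
f("barR",(c1,(535,122)),(ct,(364.7,225)),(cs,(288.9,212.5)))
f("lever",(c1,(455,170)),(ct,(240+275*.35,150+257*.35)),(cs,(270+555*.3-120,190+38*.3)))
q=qd(-np.pi/2)
ims=[]
for n,p in (("w3",(.425,.247,.20)),("w4",(.475,.19,.25)),("w5",(.50,.085,.32)),("w6",(.53,.13,.35))):
    move_pose(p,q);wait(.15);im,c=shot(n);ims.append(im[:300]);print(n,get_time())
cv2.imwrite("pics/c2.png",cv2.resize(np.vstack([np.hstack(ims[:2]),np.hstack(ims[2:])]),(800,375)))
E
```

```text
eye [0.4966 0.2495 0.0909] [0.001  0.003  0.0011 0.0032]
bead [0.5906 0.083  0.2146] [0.0006 0.0016 0.0023 0.0006]
barL [0.6352 0.1055 0.2028] [0.0022 0.0021 0.0034]
barR [ 0.63   -0.1343  0.1988] [0.0041 0.0003 0.0043]
lever [ 0.5943 -0.0714  0.2296] [0.0029 0.0024 0.0009]
w3 4.75
w4 5.4
w5 6.175
w6 6.7333
```

View pics/c2.png

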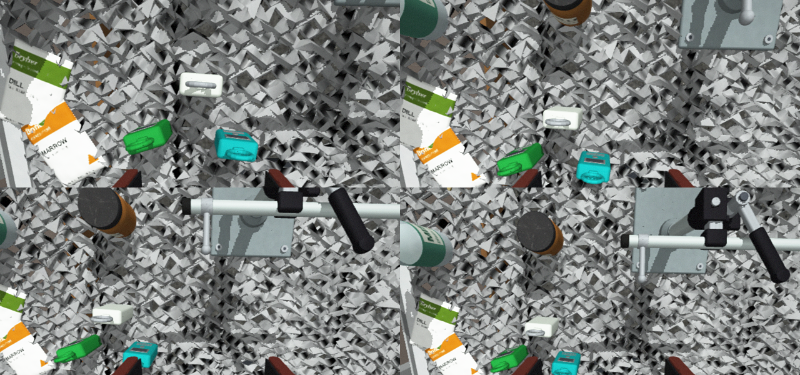

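```bash
python3 - <<'E'
from h import *
g=lambda n,x,y:cv2.resize(load(n)[0][y:y+75,x:x+100],(400,300),interpolation=cv2.INTER_CUBIC)
cv2.imwrite("pics/c3.png",np.vstack([np.hstack([g("w3",270,100),g("w4",210,150)]),np.hstack([g("w5",290,45),g("w6",350,85)])]))
E
```

```text
(no output)
```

View pics/c3.png

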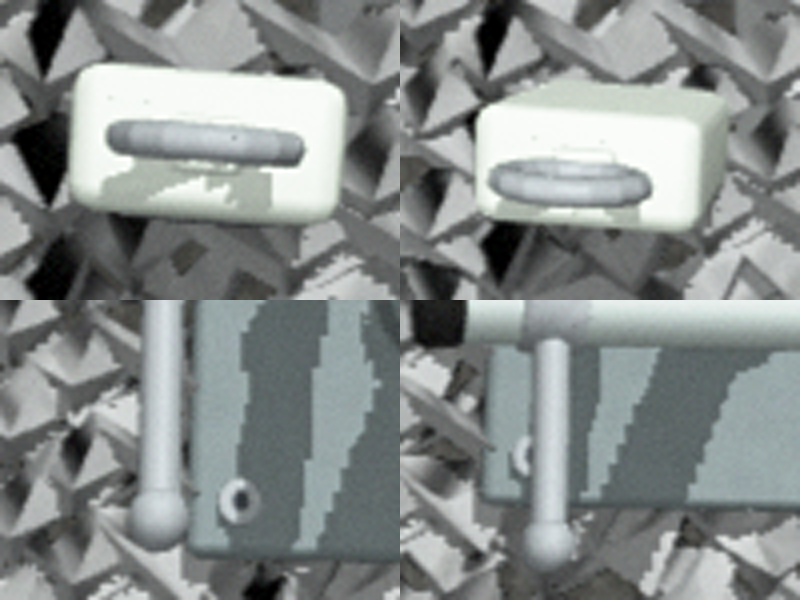

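```bash
python3 - <<'E'
from h import *
ct,cs=cam("top"),cam("side");C={n:load(n)[1] for n in("w1","w2","w3","w4","w5","w6")}
f=lambda n,*a:print(n,*[np.round(x,4) for x in tri(*a)])
e=[(C["w3"],(321.5,135.75)),(C["w4"],(252.75,195.75))]
f("eye",*e);f("eye+",*e,(cs,(449.8,263)),(ct,(195.5,295.5)),(C["w1"],(117,252)))
b=[(C["w5"],(329.5,99.5)),(C["w6"],(387.25,146.25))]
f("bead",*b);f("bead+",*b,(C["w1"],(238,177)),(C["w2"],(462,18)),(cs,(374.4,226.9)),(ct,(263.5,243.8)))
a,d=onz(C["w3"],(297.2,134),.0945),onz(C["w3"],(345.8,137.5),.0945);print("ring ends",a,d,np.arctan2(a[0]-d[0],a[1]-d[1]))
l=[(C["w5"],(290,45))]
# bar front/collar: intersect axis points at z
print("root w6",onz(C["w6"],(388.5,94.5),.203))
print("IK",[inverse_kinematics((.62,-.115,.19),qd(y)) for y in(0,np.pi)], inverse_kinematics((.62,.083,.19),qd(-np.pi/2)))
E
```

```text
eye [0.4971 0.2489 0.0962] [0.0001 0.0001]
eye+ [0.4959 0.2494 0.0907] [0.0014 0.0006 0.0009 0.0025 0.0016]
bead [0.5916 0.0831 0.2155] [0. 0.]
bead+ [0.591  0.083  0.2147] [0.0007 0.0007 0.0003 0.0012 0.0005 0.0027]
ring ends [0.49834597 0.26535213 0.0945    ] [0.49603608 0.23258525 0.0945    ] 0.07037833631044642
root w6 [0.62926664 0.08173902 0.203     ]
IK [array([-2.02272365e-01,  4.67994057e-01,  1.64155759e+00, -4.44089210e-16,
        1.03204101e+00, -2.02272365e-01]), None] [ 1.14054753e-01  4.60945248e-01  1.65333883e+00 -4.44089210e-16
  1.02730858e+00  1.68485108e+00]
```

Eye at (.497,.249,.0945, ring yaw −0.07), bead at (.591,.083,.215). These agree with the stated heights. Now I grasp and lift the logger and move it in front of the peg.

```bash
python3 - <<'E'
from h import *
q=qd(-np.pi/2-.07)
move_pose((.497,.249,.17),q)
print(movel((.497,.249,.043),v=.12,until_force=15),get_tcp_pos())
command_gripper(.45);print("w",get_grip_width()*88,get_finger_force(),get_time())
movel((.497,.249,.19),v=.15)
q2=qd(-np.pi/2-.025)
move_pose((.535,.0845,.1755),q2);wait(.3)
print(get_tcp_pos(),get_ft_force(),get_grip_width()*88,get_finger_force(),get_time())
im=read_camera("side")[:,:,::-1];cv2.imwrite("pics/s1.png",im)
t=read_camera("top")[:,:,::-1];cv2.imwrite("pics/t1.png",t)
c=lambda im,x,y,w,h:cv2.resize(im[y:y+h,x:x+w],(400,300),interpolation=cv2.INTER_CUBIC)
cv2.imwrite("pics/c4.png",np.hstack([c(im,330,180,100,75),c(t,220,200,100,75)]))
E
```

```text
False [0.49757214 0.24923999 0.04368617]
w 49.79349697495793 29.99427616596222 9.4917
[0.5349374  0.08565709 0.17560405] [ 0.57432465 -0.85581079 -1.24785991] 49.81608039408386 29.993560910224915 11.6417
```

View pics/c4.png

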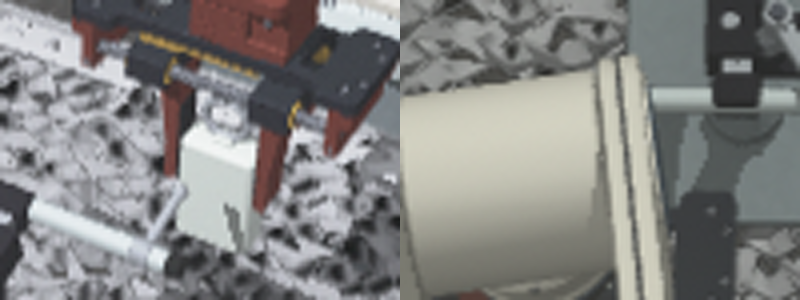

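The logger is held with its ring clear of the gripper body, at side pixel about (386,208), and the bead is at (375,227). Next: insert along the peg axis with a force guard, then lower.

```bash
python3 - <<'E'
from h import *
p=get_tcp_pos();o=np.array([0,0,.0508])
print("eye pix pred",proj(cam("side"),p+o))
bead=np.array([.5912,.083,.2135]);d=np.array([.966,-.03,-.259])   # bead -> root
hit=movel(bead-.025*d-o,v=.1,until_force=4);print(hit,get_ft_force())
if not hit:
    hit=movel(bead+.014*d+[0,0,-.001]-o,v=.05,until_force=4);print(hit,get_ft_force(),get_tcp_pos(),get_time())
cv2.imwrite("pics/s2.png",cv2.resize(read_camera("side")[180:255,330:430,::-1],(800,600),interpolation=cv2.INTER_CUBIC))
E
```

```text
eye pix pred [386.37057816 209.57424301]
False [-0.2732642  -0.69514903 -1.35043946]
False [ 0.3252061  -0.01213067 -1.05900434] [0.60447847 0.08257011 0.15798383] 13.15
```

View pics/s2.png

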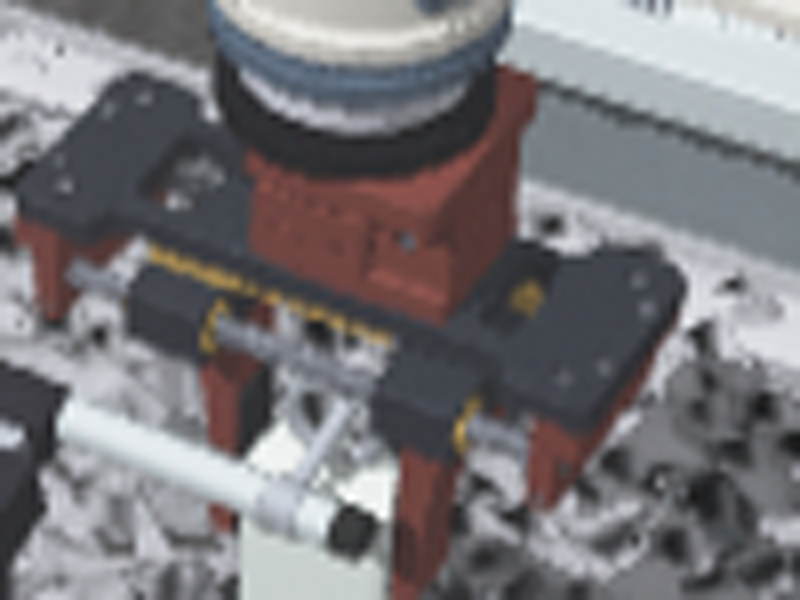

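The ring lies over the peg with no contact force. Now lower, release and back off upward.

```bash
python3 - <<'E'
from h import *
p=get_tcp_pos()
print(movel(p-[0,0,.013],v=.02,until_force=1.5),get_tcp_pos()-p,get_ft_force())
command_gripper(.66);wait(.3)
print(get_ft_force(),get_time())
p=get_tcp_pos();movel([p[0],p[1],.315],v=.15)
move_pose((.53,.05,.34),qd(-np.pi/2));wait(.2)
w,_=shot("w7");s=read_camera("side")[:,:,::-1]
c=lambda im,x,y,w,h:cv2.resize(im[y:y+h,x:x+w],(400,300),interpolation=cv2.INTER_CUBIC)
cv2.imwrite("pics/c5.png",np.hstack([c(w,180,60,320,240),c(s,270,190,140,105)]));print(get_time())
E
```

```text
True [ 1.10305670e-04  5.81101745e-05 -8.18525892e-03] [-0.15820339  1.01354261  4.05607921]
[-0.41549231  0.50553087  0.23037144] 14.3417
16.325
```

View pics/c5.png

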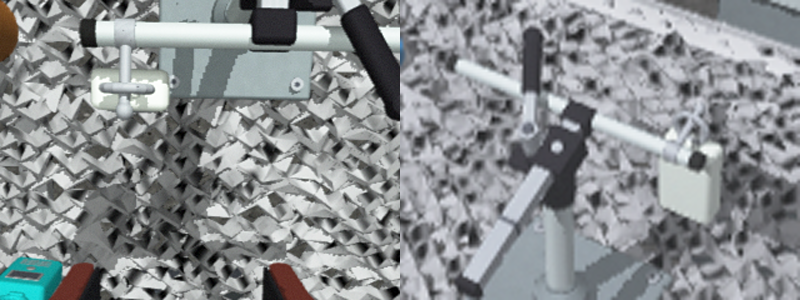

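The logger hangs from the peg by its ring: bead at crop (125,112) in front of the ring, case below the bar. The picture budget is now spent, so the rest is numeric. Next I refine the bar axis by edge profiles and take the bar.

```bash
python3 - <<'E'
from h import *
P=[]
for n,lo,hi in(("w1",250,515),("w7",280,520),("w6",420,630)):
    im,c=load(n);g=cv2.cvtColor(im,cv2.COLOR_BGR2HSV)
    pts=[]
    r0=proj(c,(.6297,-.05,.201))
    for y in np.arange(-.118,.06,.004):
        if -.1<y<.03: continue
        u,v=proj(c,(.6325+.025*y,y,.201))
        if not(5<u<635 and 15<v<460):continue
        col=im[int(v)-14:int(v)+15,int(u)].astype(float).mean(1);gr=np.diff(col)
        a=np.argmax(gr[:14]);b=14+np.argmin(gr[14:])
        pts.append((y,onz(c,(u,int(v)-14+(a+b+1)/2+.5),.201)[0]-.6325-.025*y,b-a))
    print(n,np.round(np.array(pts)*1e3,1).tolist())
E
```

```text
w1 [[-118.0, 3.1, 16000.0], [-114.0, 3.3, 15000.0], [-110.0, 0.0, 22000.0], [-106.0, -0.4, 25000.0], [-102.0, 3.0, 15000.0], [30.0, 2.3, 16000.0], [34.0, 2.6, 15000.0], [38.0, 1.0, 19000.0], [42.0, 0.9, 19000.0], [46.0, 1.9, 16000.0], [50.0, 1.5, 17000.0], [54.0, -0.1, 27000.0], [58.0, 0.5, 21000.0]]
w7 [[-118.0, 0.8, 23000.0], [-114.0, 3.5, 15000.0], [-110.0, 3.7, 14000.0], [-106.0, -0.1, 25000.0], [-102.0, 3.5, 14000.0], [30.0, 1.9, 17000.0], [34.0, 2.5, 15000.0], [38.0, 2.4, 15000.0], [42.0, 2.6, 16000.0], [46.0, 1.5, 19000.0], [50.0, 1.4, 19000.0], [54.0, 2.6, 15000.0], [58.0, 2.5, 15000.0]]
w6 [[-102.0, 3.2, 15000.0], [30.0, 3.0, 14000.0], [34.0, 2.5, 15000.0], [38.0, 2.8, 14000.0], [42.0, 0.9, 19000.0], [46.0, 1.2, 18000.0], [50.0, 2.8, 15000.0], [54.0, 3.4, 13000.0], [58.0, 1.2, 19000.0]]
```

```bash
cat >> h.py <<'E'
PSI=-.02
U=np.array([.02,1,0])            # along bar, +left
D=np.array([-.966,.0193,.259])   # drawing-out direction
O=np.array([.6353,-.0038,.201])  # crossbar origin at rest
def tgt(y,d): return O+y*U+d*D-[0,0,.019]
def local():
    r=get_tcp_pos()+[0,0,.019]-O; return np.round(np.linalg.solve(np.c_[U,D,[0,0,1]],r)*1e3,1)
E
python3 - <<'E'
from h import *
q=qd(PSI)
move_pose(tgt(-.112,0)+[0,0,.10],q)
print(movel(tgt(-.112,0),v=.12,until_force=10),local(),get_ft_force())
command_gripper(0);wait(.2)
print("w",get_grip_width()*88,get_finger_force(),local(),get_ft_force(),get_time())
E
```

```text
False [-112.1   -0.6    0.9] [-0.52037973  0.57236049  0.16782797]
w 13.82187856325402 30.000911056995392 [-112.     2.2   -0.9] [-8.15364923  0.88055984  5.10900062] 19.875
```

The bar is gripped (13.8 mm). It pushed the hand 2.2 mm forward against the rest stop, so travel zero reads 2.2 mm in my frame. Drawing out to measured travel 51 mm, correcting for sag.

```bash
cat >> h.py <<'E'
D0=.0022
def go(y,d,v=.05,**k): return movel(tgt(y,d+D0),v=v,**k)
def st(s=""): l=local();print(s,"y",l[0],"leg",round(l[1]-2.2,1),"dz",l[2],"F",np.round(get_ft_force(),1),"w",round(get_grip_width()*88,1),"t",round(get_time(),2))
E
python3 - <<'E'
from h import *
go(-.112,.01);st();go(-.112,.051);wait(.2);st("drawn")
command_gripper(18/88);wait(.2);st("open18")
E
```

```text
y -112.0 leg 10.8 dz -0.7 F [-1.2 -0.3 -5.1] w 13.9 t 20.27
drawn y -111.9 leg 51.2 dz -0.5 F [ -3.5  -0.1 -13.6] w 13.8 t 21.43
open18 y -112.2 leg 49.9 dz 1.4 F [ 1.8 -0.7  1.7] w 18.2 t 21.95
```

```bash
python3 - <<'E'
from h import *
go(-.112,.0525);st()
print(go(-.075,.0525,v=.04,until_force=15));st()
print(go(-.055,.0525,v=.03,until_force=15));st()
for y in np.arange(-.053,-.0419,.002):
    go(y,.0525,v=.02,until_force=20);st()
    if get_ft_force()[1]<-12:break
E
```

```text
y -112.0 leg 52.5 dz 0.1 F [1.7 0.1 1.1] w 18.1 t 22.2
False
 y -74.7 leg 52.4 dz -0.0 F [ 0.2  0.2 -0.1] w 18.1 t 23.27
False
 y -54.6 leg 52.4 dz 0.1 F [1.8 0.2 0.3] w 17.6 t 24.09
 y -53.0 leg 52.4 dz 0.1 F [ 0.6 -1.2  1.3] w 17.9 t 24.34
 y -51.1 leg 52.5 dz 0.0 F [ 1.5 -2.7 -0.2] w 18.0 t 24.59
 y -48.8 leg 52.6 dz -0.0 F [ 1.  -2.1  1.1] w 17.9 t 24.84
 y -46.8 leg 52.6 dz -0.1 F [ 1.  -3.2  1. ] w 18.0 t 25.09
 y -44.9 leg 52.5 dz -0.0 F [ 1.7 -1.3 -0. ] w 18.2 t 25.34
 y -42.8 leg 52.5 dz -0.0 F [ 1.7 -2.2  0.4] w 17.7 t 25.59
```

```bash
python3 - <<'E'
from h import *
for y in np.arange(-.041,-.0289,.001):
    go(y,.0525,v=.02);wait(.15);st()
    if get_ft_force()[1]<-10:break
E
```

```text
y -40.9 leg 52.4 dz 0.0 F [ 2.1 -2.7 -1.2] w 17.9 t 25.99
 y -40.2 leg 52.4 dz 0.1 F [ 2.3 -5.1 -0.6] w 18.1 t 26.39
 y -39.2 leg 52.5 dz 0.0 F [ 2.3 -5.1 -0.9] w 17.8 t 26.79
 y -39.1 leg 52.5 dz 0.1 F [ 1.6 -9.2 -0. ] w 18.0 t 27.19
 y -38.9 leg 52.5 dz 0.1 F [  2.7 -13.9  -0.1] w 18.1 t 27.59
```

The lever hit its stop: hand at y = −39 mm, push rising to 14 N. Now I centre the hand on the bar, grip firmly while keeping the push, and check.

```bash
python3 - <<'E'
from h import *
go(-.0372,.0508,v=.02);st()
command_gripper(0);wait(.6);st("gripped");print(get_finger_force())
cv2.imwrite("pics/t9.png",read_camera("top")[:,:,::-1])
# numeric check of the tail: scribed line vs clamp back along the tail in the top view
im=cv2.imread("pics/t9.png").mean(2);ct=cam("top")
for s in np.arange(.0,.10,.003):   # points on arm top behind mast
    x=.665+s; z=.201-(x-.635)*.268+.008; u,v=proj(ct,(x,-.0038+.02*(x-.635),z))
    print(round(x,3),int(im[int(round(v)),int(round(u))-1:int(round(u))+2].mean()),end=" | ")
E
```

```text
y -39.0 leg 52.1 dz -0.3 F [ -3.8 -11.9   4.4] w 18.0 t 27.84
gripped y -39.0 leg 50.0 dz 0.4 F [  5.5 -12.5  -2.4] w 13.0 t 28.7
35.13497859055633
0.665 185 | 0.668 187 | 0.671 190 | 0.674 192 | 0.677 194 | 0.68 196 | 0.683 199 | 0.686 201 | 0.689 202 | 0.692 202 | 0.695 203 | 0.698 203 | 0.701 202 | 0.704 201 | 0.707 200 | 0.71 196 | 0.713 194 | 0.716 190 | 0.719 186 | 0.722 176 | 0.725 153 | 0.728 154 | 0.731 154 | 0.734 154 | 0.737 154 | 0.74 154 | 0.743 154 | 0.746 155 | 0.749 144 | 0.752 47 | 0.755 68 | 0.758 137 | 0.761 125 | 0.764 103 |
```

```bash
python3 - <<'E'
from h import *
ct=cam("top")
for n in("top0","t9"):
    im=cv2.imread(f"pics/{n}.png").mean(2);r=[]
    for x in np.arange(.71,.83,.001):
        z=.201-(x-.635)*.268+.008;u,v=proj(ct,(x,-.0038+.02*(x-.635),z))
        r.append(cv2.getRectSubPix(im.astype(np.float32),(3,1),(float(u),float(v))).mean())
    r=np.array(r);g=np.diff(r);i=np.argsort(g)[:3];print(n,[(round(.71+k*.001,3),round(float(g[k]))) for k in i])
# lever handle (black) in side view: compare darkness along predicted open and closed handle lines
s=read_camera("side").mean(2);cs=cam("side");s0=cv2.imread("pics/side0.png").mean(2)
for th in(0,.06,.15,.5):
    f=lambda I:[int(I[int(v),int(u)]) for r in(.05,.06,.07) for u,v in[proj(cs,(.676-r*np.cos(th)*.966,-.0265-r*np.sin(th),.201+(.635-.676)*.268+r*np.cos(th)*.259+.0225))]]
    print(th,f(s0),f(s))
st();print(get_finger_force())
E
```

```text
top0 [(np.float64(0.795), -19), (np.float64(0.796), -19), (np.float64(0.797), -18)]
t9 [(np.float64(0.749), -37), (np.float64(0.75), -35), (np.float64(0.748), -24)]
0 [200, 169, 89] [64, 65, 52]
0.06 [123, 124, 152] [91, 62, 58]
0.15 [193, 124, 122] [166, 82, 60]
0.5 [66, 66, 66] [119, 186, 84]
 y -39.0 leg 50.0 dz 0.4 F [  4.9 -12.5  -2.3] w 13.4 t 28.8
34.60144340635452
```

The tail cap moved 47 mm horizontally, which is about 49 mm of travel. The handle shows dark along the closed line, and the bar is still gripped. Handing in.

```bash
python3 -c "
from station import *
print(job_done())"
```

```text
the job is handed in; nothing more can be done
None
```

I handed the job in at about 29 s: the logger hangs on the peg, the arm is drawn out to about 49–50 mm (mark at 50), the lever is pushed against its closed stop, and the crossbar is still gripped at about 35 N; the judge returned no verdict.

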